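Pin the specimen tray and click the slide into its notch

ROBOT

A 6-joint arm with a two-finger parallel gripper is mounted at the origin on a cart in front of the work surface, level with it; the furniture and walls round the work are solid. World frame = base frame: x ahead of the robot, y to its left, z up, the work surface at z = 0. Lengths are in m, angles in rad, forces in N, time in s.
With the tool pointing down it reaches from about 0.375 to 0.9 m from the base axis. Payload 3.1 kg.
Tool frame: the origin (TCP) lies on the centre line of the jaws, within the pads' length; the fingertips stand 22 mm ahead of it and the grasp point (between the pads) lies 3 mm ahead of it; z points along the fingers, y is the line along which they close (so a half turn about z gives the same grasp; the last joint's range is limited). The gripper opens to 85 mm and grips with 20 to 120 N. Pads are 22 mm wide; open, the fingers measure 114 mm over their backs; the gripper's body (76 mm by 85 mm) begins 54 mm behind the grasp point. The pads swing forward as they close: fully open they stand 13 mm farther back than shut.
Start: joints at [-1.337, 0.527, 1.433, -0, 1.181, -0.178], TCP at [0.25, -0.573, 0.253] pointing down, gripper open.
Joint ranges: [-3.08, 3.08], [-0.75, 2.2], [0.22, 2.44], [-1.43, 4.57], [0, 2.65], [-2.85, 2.85]. Speed limits (rad/s): [2.79, 2.79, 3.14, 3.14, 3.14, 3.14].

INTERFACE

Orientations are given as a unit quaternion [x, y, z, w].
In Python, from station import sense, eyes, job gives the robot as it stands.
- The arm moves only by the shell command python3 -m pendant [FORCE], which reads ROWS from standard input. ROWS is one flat JSON list of numbers that holds 1 to 20 rows one after another, with no inner brackets; each row has 5 numbers: dx, dy, dz in m, then a turn about the tool's z in rad, then the opening from 0.0 (shut) to 1.0 (fully open); each row is the pose to reach, as a shift and turn from the pose commanded when the command began, along the tool's axes at that moment; what a row does not reach only later rows make up. A row lasts 1/10 s, in which the tool goes at most 0.05 m and 0.15 rad, less where a joint would pass 70% of its speed; a pose out of reach is approached as far as the arm can. The fingers move at their own pace and stop on an object; FORCE is the grip in N (left out, the last holds). Time passes only in rows, so rows that do not move let the fingers close. It prints the time, the measured TCP pose, the force, the opening and the grip force at its end. Input that does not fit is refused with a message, and nothing moves.
- sense(): the state, without advancing time (a new reading comes with each control period).
- eyes.snapshot(name): name is "scene" or "side" or "wrist"; returns a dict with "pixels" (480x640x3 uint8, red, green, blue), "range_z" (480x640 float32, m along the optical axis (not along the pixel's ray), 0 where there is no reading), "fov_y" (degrees; the focal length in pixels is half the picture's height over the tangent of half this angle, whatever the lens; pixels are square), "cx", "cy" (the principal point, pixels), "R" (3x3) and "t" (3): a world point X has camera coordinates R X + t; the wrist camera has in their place "hand_eye" (4x4, takes a point from camera to tool coordinates, whose origin is the TCP and whose axes are the flange's). Camera axes: x right, y down, z forward; pixel columns grow to the right and rows downward; lengths in m; the calibration is good to about 2 mm. The wrist camera is an equidistant fisheye: a pixel r from the principal point sees the ray r / f radians off the axis. A picture is of the moment at which its call begins: read the wrist's pose just before it.
- job.sign_off(): hands the job in; it is judged then, once.
The state is a dict: "t": time; "q": joint angles; "qd": joint speeds; "tau": joint torques, N m; "tcp_pos": TCP position; "tool_rot": TCP orientation; "force": force on the tool from outside, world axes, zero at the start; "ft_torque": the same for the moment, N m; "finger_gap": opening from 0.0 (shut) to 1.0 (fully open); "gripper_force": force on a finger pad.
Only numpy, scipy, OpenCV 4.12 (cv2) and the standard library are available. Lean on these libraries where they do the work, as an engineer would, in place of code of your own. Each camera call takes 0.05 s, during which the arm holds its last target. There are 200 camera calls.

TASK

Take the loose retaining pin out of its parking block and push it fully home through the hole in the specimen tray and the hole in the carriage beneath it, while the carriage is still parked at its end of the rail. Then slide the pinned carriage along the rail towards the loupe until its spring ball clicks into the notch, without running on past the notch, and finish there with the gripper still holding the knob of the pin: do not let go. Leave the beaker, the timer and the jar alone.

Things in the scene. Friction and masses are not known exactly. Their poses are not given: they have to be found in the camera images.
- slide_bed: Fixed aluminium bed of an inspection slide, 170 x 350 x 10 mm, on the worktop; a steel rail 30 mm wide runs along its middle, along its own y axis. Origin: centre of the underside. +y is the way the carriage slides from its parked end (roughly to the robot's left); +x points roughly away from the robot.
- carriage (a joint): Travel of the carriage along the rail in m: 0 parked at the bed's -y end, growing along the bed's +y, 0.240 at the far stop; about 1.5 N of friction. The carriage is an aluminium plate 150 mm (bed x) by 62 mm (bed y), top face 34 mm above the worktop, with low lips up to 40 mm that keep the tray in place with under 1 mm of play.
- carriage_hole (a point): Centre of the upper mouth of the pin hole in the carriage, at the robot's end of the plate: 55 mm towards the bed's -x from the rail's middle line, 34 mm above the worktop. Hole 13 mm wide, straight through 10 mm of plate; free space of 14 mm below it down to the bed.
- carriage_ball (a point): Point under the carriage, 34 mm to the bed's +x of the rail's middle line, 16 mm above the worktop, at the spring ball (8 mm wide). Axes as the bed's. The ball begins to climb the first ridge 12 mm before the notch (5 to 9 N above friction), passes its crest 6 mm before, then is drawn forward into the notch by itself; from the notch on the second ridge resists likewise.
- tray: Loose steel specimen tray, 139 x 50.5 x 6 mm, already lying in the carriage's recess (underside 34 mm, top 40 mm above the worktop), with a round specimen 30 mm wide, 18 mm tall fixed at its far end. Origin: centre of the underside of the plate; axes as the bed's.
- tray_hole (a point): Centre of the upper mouth of the 13 mm pin hole through the tray, 40 mm above the worktop, directly over the carriage's hole (within 1 mm).
- viewer: Fixed bracket clamped to the far side of the bed, at a different place along the rail each time: a dark bar with two cross ridges, and a column 106 mm tall with a black loupe (37 mm wide, 68 to 108 mm above the worktop) over the specimen's path. Origin: on the rail's middle line abreast of the notch, at worktop height; axes as the bed's.
- notch (a point): Middle of the notch between the two ridges on the viewer's bar, 16 mm above the worktop; axes as the bed's. Ridges 3 mm high, 12 mm from crest to crest. In the notch, point carriage_ball has the same bed y as this point and the specimen is under the loupe. The notch lies 0.10 to 0.17 m of travel from the parked end.
- pin: Loose dark steel retaining pin, upright, about 60 g. Origin: centre of the underside of its collar; z runs up. Above it: collar 24 mm wide, 5 mm high, then a round knob 22 mm wide up to 40 mm above the origin (grip it there from above, any yaw). Below: shank 10 mm wide, 26 mm long, chamfered tip. Fully home the collar rests on the tray: origin 40 mm above the worktop.
- pin_block: Fixed grey parking block 60 x 60 x 30 mm with a 13 mm hole through its middle, in which the pin stands at the start with its collar on the block's top (30 mm above the worktop). Origin: centre of the underside.
- beaker: Glass beaker, 53 mm wide, 68 mm tall; a bystander. Origin: centre of the underside.
- timer: White bench timer, 60 x 66 x 23 mm; a bystander. Origin: centre of the underside.
- alumina_jar: White jar with orange lid, 66 mm wide, 75 mm tall; a bystander. Origin: centre of the underside.

How it is judged:
By the outcome, as a careful person would: the job done as asked, in the order asked, and still so for the second after the job is handed in, while the arm keeps its last pose, push and grip.
It also fails if it takes over 48 s, if anything falls off the work surface, if the arm or the gripper's body presses on something with over 40 N, if the wrist force passes 120 N, or if a joint passes its speed limit or range.

## Working session

There is one attempt and no reset: what is moved stays moved. The work goes in short steps, Python scripts to look and compute and a shell command to move; the robot and the scene stay as the last step left them, time stands still between calls to the robot, and variables do not carry over. Pictures are saved under pics/ and viewed, at most 10 in all, crops included, and the job is handed in when it is done.

```bash
mkdir -p pics; ls; cat > h.py <<'E'
import numpy as np, cv2
from scipy.spatial.transform import Rotation as Ro
from station import sense, eyes, job
def cloud(d):
    """world points per pixel for a pinhole camera"""
    f=240/np.tan(np.radians(d["fov_y"])/2); v,u=np.mgrid[:480,:640]; z=d["range_z"]
    P=np.stack([(u-d["cx"])/f*z,(v-d["cy"])/f*z,z],-1)
    W=(P-d["t"])@np.array(d["R"]); W[z==0]=np.nan; return W
def wcloud(d,s):
    """world points for the fisheye wrist camera (range_z along optical axis)"""
    f=240/np.tan(np.radians(d["fov_y"])/2); v,u=np.mgrid[:480,:640]; z=d["range_z"]
    a=u-d["cx"]; b=v-d["cy"]; r=np.hypot(a,b)+1e-9; th=np.minimum(r/f,1.5); k=np.tan(th)/r
    P=np.stack([a*k*z,b*k*z,z],-1); H=np.array(d["hand_eye"]); T=P@H[:3,:3].T+H[:3,3]
    W=T@Ro.from_quat(s["tool_rot"]).as_matrix().T+s["tcp_pos"]; W[z==0]=np.nan; return W
E
python3 - <<'E'
from h import *
s=sense(); print(s["t"],s["tool_rot"],s["force"]); print(Ro.from_quat(s["tool_rot"]).as_matrix().round(3))
for n in ["scene","side","wrist"]:
    s=sense(); d=eyes.snapshot(n); np.savez("pics/"+n+"0.npz",s_pos=s["tcp_pos"],s_rot=s["tool_rot"],**d)
    cv2.imwrite(f"pics/{n}0.png",d["pixels"][:,:,::-1]); print(n,d["fov_y"],d["cx"],d["cy"],(d["range_z"]>0).mean())
a,b=[cv2.imread(f"pics/{n}0.png") for n in("scene","side")]
E
```

```text
pics
0.0 [ 9.78878504e-01  2.04439852e-01 -4.53487771e-05 -1.10401395e-03] [-0.36327812 -0.67773985  0.86132764]
[[ 0.916  0.4   -0.001]
 [ 0.4   -0.916  0.002]
 [ 0.    -0.002 -1.   ]]
scene 47.086936056600344 318.5203235980859 238.56574325040043 0.9959602864583333
side 47.57937052553826 316.6353391976803 240.7216018853479 0.9960026041666666
wrist 65.70646984690485 322.16260188542054 238.69191576179873 0.9797330729166667
```

View pics/scene0.png

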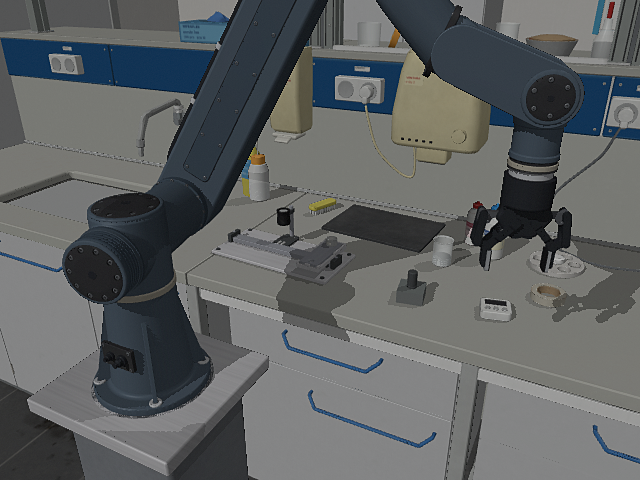

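View pics/side0.png

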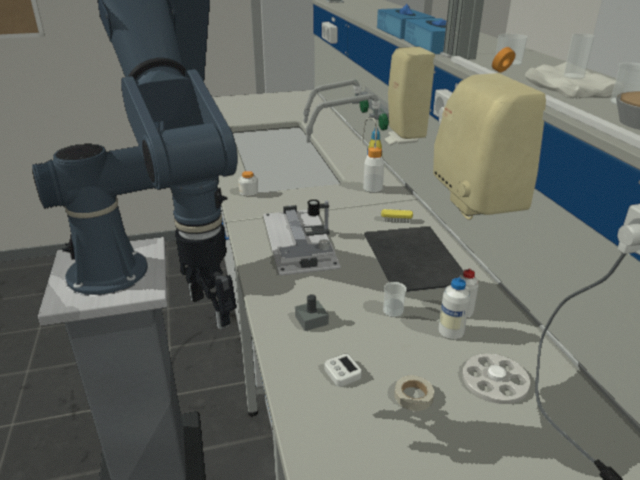

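The scene view shows the pin and block at about (411,285), the slide at (285,255), the loupe at (284,215), the beaker at (443,250) and the timer at (496,308). In the side view the pin is at (311,305) and the carriage at about (300,245). Next I'll get positions from the depth clouds.

```bash
python3 - <<'E'
from h import *
C={}
for n in ["scene","side"]:
    d=dict(np.load(f"pics/{n}0.npz")); W=cloud(d); C[n]=W
    for nm,(u,v) in dict(scene=dict(knob=(411,275),block=(405,294),loupe=(284,212),carr=(315,262),beaker=(443,250),timer=(496,308),bedNear=(225,250)),side=dict(knob=(311,302),block=(311,316),loupe=(313,207),carr=(300,245),beaker=(394,300),timer=(343,369),bed=(305,268)))[n].items():
        print(n,nm,W[v,u].round(3))
# top view height map of slide region from both
A=np.concatenate([C[n].reshape(-1,3) for n in C]); A=A[np.isfinite(A).all(1)]
for n in C:
    P=C[n].reshape(-1,3); P=P[np.isfinite(P).all(1)]
    k=C[n][[275 if n=="scene" else 302][0],[411 if n=="scene" else 311][0]]
    near=P[np.hypot(P[:,0]-k[0],P[:,1]-k[1])<.06]
    top=near[near[:,2]>.063]; blk=near[(near[:,2]>.027)&(near[:,2]<.033)]
    print(n,"knobtop",len(top),top.mean(0).round(4),(top.min(0)+top.max(0))/2,"blk",len(blk),(blk.min(0)+blk.max(0))/2)
E
```

```text
scene knob [ 0.474 -0.337  0.063]
scene block [ 0.447 -0.334  0.026]
scene loupe [0.571 0.05  0.109]
scene carr [ 0.469 -0.095  0.041]
scene beaker [ 0.655 -0.361  0.051]
scene timer [ 0.483 -0.528  0.025]
scene bedNear [0.471 0.178 0.012]
side knob [ 0.479 -0.352  0.064]
side block [ 0.475 -0.365  0.034]
side loupe [0.582 0.042 0.101]
side carr [ 0.518 -0.067  0.045]
side beaker [ 0.67  -0.381  0.055]
side timer [ 0.501 -0.534  0.021]
side bed [ 0.517 -0.13   0.01 ]
scene knobtop 61 [ 0.4754 -0.3391  0.0688] [ 0.47770058 -0.33852036  0.06864659] blk 302 [ 0.47975815 -0.33878574  0.03002734]
side knobtop 62 [ 0.4811 -0.3429  0.0695] [ 0.48125093 -0.34028993  0.06844494] blk 317 [ 0.48197052 -0.34089503  0.03010922]
```

```bash
python3 - <<'E'
from h import *
# orthographic maps, 1 mm/px: rows = x descending, columns = y descending (robot's left to the left)
for n in ["scene","side"]:
    d=dict(np.load(f"pics/{n}0.npz"));W=cloud(d).reshape(-1,3);p=d["pixels"].reshape(-1,3)[:,::-1]
    m=np.isfinite(W).all(1)&(W[:,2]>-.01)&(W[:,2]<.13);W=W[m];p=p[m]
    o=np.argsort(W[:,2]);W=W[o];p=p[o]
    r=((.75-W[:,0])*1000).astype(int);c=((.45-W[:,1])*1000).astype(int)
    k=(r>=0)&(r<500)&(c>=0)&(c<800);I=np.zeros((500,800,3),np.uint8)
    for i,j,q in zip(r[k],c[k],p[k]): cv2.circle(I,(int(j),int(i)),1,q.tolist(),-1)
    cv2.imwrite(f"pics/top_{n}.png",I)
E
echo '[0.04,-0.015,0,0,1,0.08,-0.03,0,0,1,0.12,-0.045,0,0,1,0.16,-0.06,0,0,1,0.2,-0.08,0,0,1,0.24,-0.095,0.02,0,1,0.27,-0.11,0.03,0,1,0.29,-0.12,0.03,0,1,0.304,-0.121,0.03,0,1,0.304,-0.121,0.03,0,1,0.304,-0.121,0.03,0,1]' | python3 -m pendant 40
python3 - <<'E'
from h import *
s=sense(); d=eyes.snapshot("wrist"); print(s["tcp_pos"],s["q"]); W=wcloud(d,s)
np.savez("pics/wrist1.npz",W=W,px=d["pixels"])
cv2.imwrite("pics/wrist1.png",d["pixels"][:,:,::-1])
P=W.reshape(-1,3);P=P[np.isfinite(P).all(1)]
nr=P[np.hypot(P[:,0]-.48,P[:,1]+.34)<.05]
for lo,hi in((.064,.076),(.027,.033)):
    t=nr[(nr[:,2]>lo)&(nr[:,2]<hi)]; print(len(t), t.mean(0),(t.min(0)+t.max(0))/2, np.ptp(t,0)) if len(t) else 0
E
```

```text
t: 1.25
tcp_pos: [0.4803, -0.3411, 0.2235]
tool_rot: [0.979, 0.204, -0.0, 0.001]
force: [-0.3, -0.1, -0.8]
finger_gap: 1.0
gripper_force: 0.0
[ 0.48033534 -0.34109731  0.22351925] [-8.06730139e-01  5.14367289e-01  1.55633570e+00 -7.33332510e-04
  1.06998632e+00  3.52540230e-01]
623 [ 0.48122585 -0.33850222  0.06980924] [ 0.48045913 -0.33869281  0.06836253] [0.02144611 0.02168329 0.00845615]
3868 [ 0.48233024 -0.33817858  0.03029834] [ 0.48053127 -0.33916796  0.02986701] [0.06908013 0.06942031 0.00573249]
```

View pics/wrist1.png

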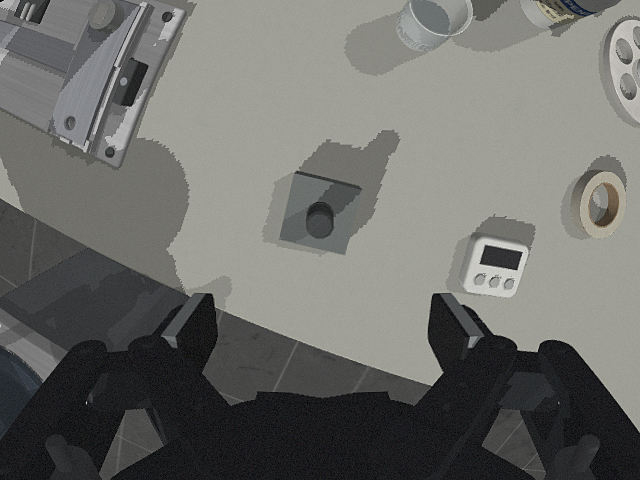

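View pics/top_side.png

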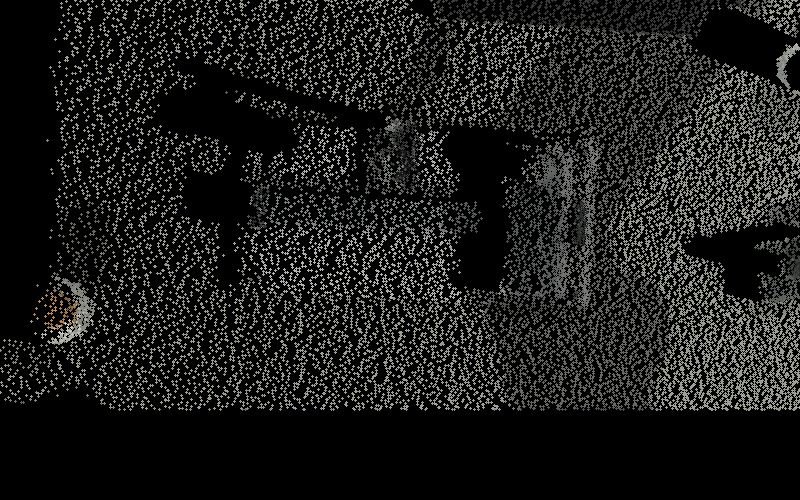

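```bash
echo '[0.001,-0.002,0.04,0,1,0.001,-0.002,0.08,0,1,0.001,-0.002,0.11,0,1,0.001,-0.002,0.135,0,1,0.001,-0.002,0.15,0,1,0.001,-0.002,0.158,0,1,0.001,-0.002,0.161,0,1,0.001,-0.002,0.161,0,0.8,0.001,-0.002,0.161,0,0.5,0.001,-0.002,0.161,0,0.2,0.001,-0.002,0.161,0,0,0.001,-0.002,0.161,0,0,0.001,-0.002,0.161,0,0,0.001,-0.002,0.161,0,0,0.001,-0.002,0.161,0,0]' | python3 -m pendant 60
python3 - <<'E'
from h import *
s=sense();d=dict(np.load("pics/wrist1.npz"));W=d["W"];print(np.array(eyes.snapshot("wrist")["hand_eye"]).round(3))
for nm,(u,v) in dict(hole=(70,122),tray1=(75,100),spec=(103,12),bedcorner=(120,166),farcorner=(186,10),screwN=(110,152),screwF=(167,15)).items(): print(nm,np.nanmedian(W[v-2:v+3,max(u-2,0):u+3].reshape(-1,3),0).round(4))
E
```

```text
t: 2.8
tcp_pos: [0.4808, -0.3381, 0.0632]
tool_rot: [0.979, 0.204, 0.0, 0.001]
force: [-0.1, 1.1, 5.8]
finger_gap: 0.235
gripper_force: 58.5
[[ 0.    -0.965 -0.263  0.065]
 [ 1.     0.    -0.    -0.   ]
 [ 0.    -0.263  0.965 -0.121]
 [ 0.     0.     0.     1.   ]]
hole [ 0.4714 -0.0758  0.0318]
tray1 [ 0.4949 -0.0805  0.0399]
spec [ 0.5797 -0.0888  0.0585]
bedcorner [ 0.4431 -0.135   0.0045]
farcorner [ 0.6115 -0.1414  0.001 ]
screwN [ 0.4546 -0.1234  0.0133]
screwF [ 0.599  -0.1295  0.0129]
```

```bash
echo '[0,0,-0.01,0,0,0,0,-0.03,0,0,0,0,-0.06,0,0,0,0,-0.09,0,0,0,-0.02,-0.12,0,0,0.005,-0.05,-0.13,0,0,0.01,-0.09,-0.13,0,0,0.015,-0.13,-0.13,0,0,0.02,-0.17,-0.13,0,0,0.025,-0.205,-0.13,0,0,0.026,-0.23,-0.13,0,0,0.026,-0.244,-0.13,0,0,0.026,-0.244,-0.13,0,0,0.026,-0.244,-0.13,0,0,0.026,-0.244,-0.13,0,0]' | python3 -m pendant
python3 - <<'E'
from h import *
s=sense(); d=eyes.snapshot("wrist"); print(s["tcp_pos"],s["q"],s["finger_gap"]); W=wcloud(d,s)
np.savez("pics/wrist2.npz",W=W,px=d["pixels"],**{k:v for k,v in d.items() if k not in("pixels",)},tp=s["tcp_pos"],tr=s["tool_rot"])
cv2.imwrite("pics/wrist2.png",d["pixels"][:,:,::-1])
E
```

```text
t: 4.35
tcp_pos: [0.4079, -0.1054, 0.1925]
tool_rot: [0.979, 0.204, 0.001, 0.001]
force: [0.2, -0.1, -0.8]
finger_gap: 0.234
gripper_force: 59.1
[ 0.40789108 -0.10540979  0.19253592] [-5.19373772e-01  3.61828949e-01  1.99049574e+00 -2.98884577e-04
  7.87074751e-01  6.40784453e-01] 0.23356166852511298
```

View pics/wrist2.png

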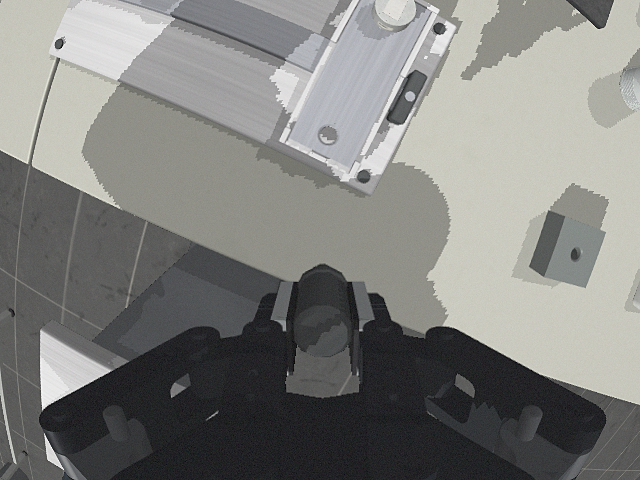

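The hole's mouth is at about (328,135) and the parked carriage is unobstructed. The pin is held upright between the pads, with the knob near (322,335) and the collar and tip near (322,270).

```bash
cat >> h.py <<'E'
def ray2plane(d,tp,tr,uv,z0):
    """wrist pixels (N,2) -> world points on plane z=z0"""
    f=240/np.tan(np.radians(float(d["fov_y"]))/2); uv=np.asarray(uv,float)-[float(d["cx"]),float(d["cy"])]
    r=np.hypot(*uv.T)+1e-9; k=np.tan(r/f)/r; H=np.array(d["hand_eye"]); R=Ro.from_quat(tr).as_matrix()
    D=np.c_[uv*k[:,None],np.ones(len(uv))]@H[:3,:3].T@R.T; o=R@H[:3,3]+tp
    return o+D*((z0-o[2])/D[:,2])[:,None]
E
python3 - <<'E'
from h import *
d=dict(np.load("pics/wrist2.npz"));g=cv2.cvtColor(d["px"],cv2.COLOR_RGB2GRAY)
x0,y0=308,115; c=g[y0:y0+40,x0:x0+40]; 
cv2.imwrite("pics/hole2.png",cv2.resize(c,None,fx=12,fy=12,interpolation=cv2.INTER_NEAREST))
print(c[::2,::2])
W=d["W"]; R=Ro.from_quat(d["tr"]).as_matrix(); T=(W-d["tp"])@R
# pin surface points in tool axes
m=np.zeros(g.shape,bool); m[255:360,296:350]=1
Q=T[m&np.isfinite(T[...,0])]; Q=Q[(np.abs(Q[:,1])<.014)&(np.abs(Q[:,0])<.02)]
for z in np.arange(-.012,.056,.006):
    q=Q[np.abs(Q[:,2]-z)<.003]
    if len(q): print(z.round(3),len(q),"x",q[:,0].max().round(4),"y",q[:,1].min().round(4),q[:,1].max().round(4))
E
```

```text
[[179 181 183 182 184 185 187 188 183 183 185 186 184 182 187 180 185 189
  183 179]
 [182 183 181 177 186 188 190 182 184 183 186 182 179 186 183 182 186 183
  181 182]
 [182 183 177 182 187 187 182 185 182 188 189 183 185 188 181 182 188 179
  181 181]
 [181 180 181 185 184 188 185 180 185 186 185 181 188 180 183 187 185 178
  183 184]
 [181 177 178 190 188 190 179 184 187 187 182 185 186 150 182 186 184 180
  182 184]
 [182 178 190 186 189 183 181 181 160 167 163 173 174 179 187 182 182 177
  183 183]
 [180 179 185 189 190 182 170 151  85 138 126 138 180 185 186 188 184 191
  183 185]
 [175 188 182 188 185 179 138 111 137 128 131 130 129 115 172 181 183 185
  182 187]
 [182 184 184 188 185 148 127 138 134 135 132 129 128 130 136 177 188 184
  185 182]
 [185 181 186 183 181 134 122 127 130 132 132 136 125 129 143 177 185 181
  185 180]
 [184 190 187 179 185 131 182 186 131 126 133 133 132 133 136 166 184 183
  186 180]
 [180 186 186 182 188 138 180 188 190 194 129 129 130 131 137 165 183 188
  178 184]
 [185 187 180 181 188 162 131 212 198 202 117 123 127 125 140 168 187 180
  182 
[... 252 characters left out ...]
73 183]
 [186 177 186 187 178 179 179 180 182 186 183 180 182 185 179 179 181 177
  182 180]
 [207 203 163 187 186 181 179 179 182 188 177 181 182 180 188 182 181 180
  182 180]
 [199 195 150 122 167 186 181 183 188 182 178 183 179 185 181 178 184 182
  184 177]
 [200 227 181 213 147 134 168 184 184 181 178 182 177 182 179 180 182 184
  179 180]]
-0.012 2 x 0.0056 y 0.0047 0.0064
-0.006 2468 x 0.0108 y -0.0095 0.01
0.0 392 x 0.0109 y -0.0097 0.0101
0.006 337 x 0.0106 y -0.0102 0.0103
0.012 351 x 0.0107 y -0.0104 0.0106
0.018 266 x 0.0105 y -0.0105 0.0106
0.024 248 x 0.0107 y -0.0101 0.0103
0.03 336 x 0.0114 y -0.0112 0.0109
0.036 3 x 0.0103 y -0.0036 0.0056
0.054 37 x 0.0048 y -0.0031 0.0029
```

View pics/hole2.png

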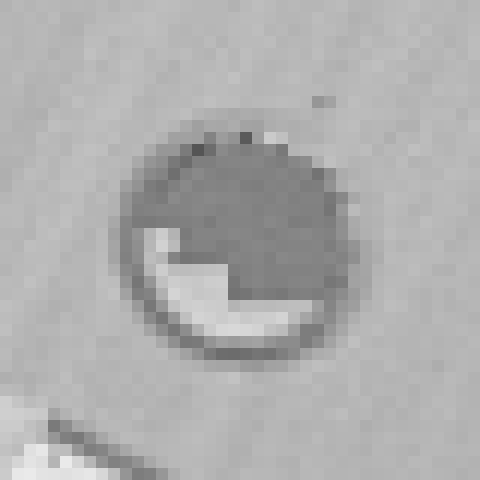

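The crop shows the hole's rim as a ring about 20 px wide, centred near (327.4,134.5), and the pin is within 0.3 mm of the tool axis. I'll fit the contour and cast rays.

```bash
python3 - <<'E'
from h import *
d=dict(np.load("pics/wrist2.npz"));g=cv2.cvtColor(d["px"],cv2.COLOR_RGB2GRAY)
m=((g<168)|(g>196)).astype(np.uint8); m[:,:308]=0;m[:,348:]=0;m[:115]=0;m[148:]=0
n,l,st,ce=cv2.connectedComponentsWithStats(m); i=1+st[1:,4].argmax(); print(st[i],ce[i])
c=max(cv2.findContours((l==i).astype(np.uint8),cv2.RETR_EXTERNAL,cv2.CHAIN_APPROX_NONE)[0],key=len)
P=ray2plane(d,d["tp"],d["tr"],cv2.convexHull(c)[:,0],.040)
(cx,cy),r=cv2.minEnclosingCircle((P[:,:2]*1e4).astype(np.float32)); print(cx/1e4,cy/1e4,r/10,"mm")
e=cv2.fitEllipse(c); H=ray2plane(d,d["tp"],d["tr"],[e[0]],.040)[0]; print(e,H)
R=Ro.from_quat(d["tr"]).as_matrix(); print("tool delta to hole, pin at -.0003 in x", R.T@(H-sense()["tcp_pos"])+[.0003,0,0], sense()["tcp_pos"])
# depth check of tray height & world tray hole from depth
print("tray z",np.nanmedian(d["W"][60:100,340:380,2]))
E
```

```text
[317 125  22  21 315] [327.56825397 135.05714286]
0.472616259765625 -0.08174624633789063 7.921733093261719 mm
((327.3664855957031, 135.3008575439453), (18.93337631225586, 21.22974395751953), 128.46035766601562) [ 0.47246809 -0.08164982  0.04      ]
tool delta to hole, pin at -.0003 in x [0.06898257 0.00389903 0.15250957] [ 0.40766963 -0.10531224  0.19242348]
tray z 0.0401907140422586
```

```bash
echo '[0.02,0.001,0,0,0,0.045,0.003,0.01,0,0,0.06,0.004,0.03,0,0,0.067,0.004,0.05,0,0,0.069,0.004,0.065,0,0,0.069,0.004,0.072,0,0,0.069,0.004,0.075,0,0,0.069,0.004,0.075,0,0,0.069,0.004,0.075,0,0]' | python3 -m pendant
python3 - <<'E'
from h import *
s=sense(); d=eyes.snapshot("wrist"); print(s["tcp_pos"],s["q"],s["finger_gap"])
np.savez("pics/wrist3.npz",**d,tp=s["tcp_pos"],tr=s["tool_rot"])
a=d["pixels"][160:360,220:420,::-1]; e=eyes.snapshot("side")["pixels"][180:280,250:350,::-1]
cv2.imwrite("pics/w3.png",np.hstack([cv2.resize(a,(400,400),interpolation=cv2.INTER_CUBIC),cv2.resize(e,(400,400),interpolation=cv2.INTER_CUBIC)]))
E
```

```text
t: 5.3
tcp_pos: [0.4717, -0.0804, 0.1178]
tool_rot: [0.979, 0.204, 0.0, 0.0]
force: [0.8, 0.3, -1.1]
finger_gap: 0.238
gripper_force: 59.1
[ 0.47170756 -0.08038026  0.11783924] [-4.02882580e-01  5.63066028e-01  1.91514387e+00 -8.17264067e-06
  6.62330028e-01  7.56677645e-01] 0.23825584306564698
```

View pics/w3.png

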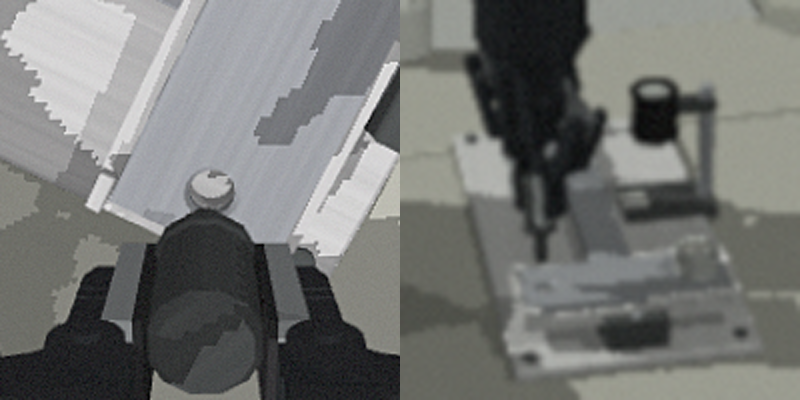

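The left half shows the hole's mouth at about full-image (325.7,255), just ahead of the pin's tip and slightly right of it. The right half shows the pin above the tray's near end.

```bash
python3 - <<'E'
from h import *
d=dict(np.load("pics/wrist3.npz"));s=sense()
g=cv2.cvtColor(d["pixels"],cv2.COLOR_RGB2GRAY); print(g[242:266:2,308:344:2])
R=Ro.from_quat(d["tr"]).as_matrix()
for uv in ([325.7,255.2],[314,255],[337.5,255],[325.7,243.5]):
    P=ray2plane(d,d["tp"],d["tr"],[uv],.040)[0]; print(uv,P.round(4),(R.T@(P-d["tp"])).round(4),"now",(R.T@(P-s["tcp_pos"])).round(4))
T=(wcloud(d,dict(tcp_pos=d["tp"],tool_rot=d["tr"]))-d["tp"])@R
Q=T[258:360,290:355].reshape(-1,3);Q=Q[np.isfinite(Q[:,0])&(np.abs(Q[:,1])<.014)&(np.abs(Q[:,0])<.02)]
for z in (0,.012,.024,.030): q=Q[np.abs(Q[:,2]-z)<.003]; print(z,len(q),q[:,0].max(),q[:,1].min(),q[:,1].max())
E
```

```text
[[165 169 169 164 162 161 165 169 167 167 161 167 160 162 162 170 166 161]
 [167 170 168 162 162 163 157 147 158 155 157 164 159 162 169 172 164 162]
 [169 170 165 163 166 145 160 181 175 115 116 119 160 168 167 166 162 162]
 [172 167 163 167 132 184 188 190 103 111 176 189 191 182 170 167 161 163]
 [167 166 166 130 164 184 186 188 186 187 184 183 190 109 152 166 161 167]
 [167 162 156 123 173 181 182 187 190 190 191 186 174 160  86 163 161 168]
 [162 166 142 118 131 179 177 182 183 183 183 191 193 157  87 160 166 162]
 [162 167 128 110 112 132 179 180 178 184 186 181 163  84  95 159 161 164]
 [161 167 130 118 140 115 100 129 165 187 141 106  93  96  98 155 162 164]
 [164 165 150 116  89 129 117 102  98  97  98  96 103  96 105 153 158 167]
 [165 167 162 110 117  93 125 141 111  99 100 123  94  83 146 151 164 168]
 [166 165 167 159 122  86  45  69  57  93 103  81  81 135 139 162 168 165]]
[325.7, 255.2] [ 0.4739 -0.0816  0.04  ] [0.0015 0.002  0.0778] now [0.0013 0.002  0.078 ]
[314, 255] [ 0.4714 -0.0756  0.04  ] [ 0.0016 -0.0046  0.0778] now [ 0.0015 -0.0045  0.078 ]
[337.5, 255] [ 0.4767 -0.0877  0.04  ] [0.0016 0.0086 0.0778] now [0.0015 0.0087 0.078 ]
[325.7, 243.5] [ 0.4802 -0.0789  0.04  ] [0.0083 0.0019 0.0778] now [0.0082 0.002  0.078 ]
0 513 0.011011079883739498 -0.011730069833645867 0.011512400254196213
0.012 420 0.010648875926093064 -0.012695951594548425 0.012442413704447111
0.024 257 0.01082536374720719 -0.010046598362553198 0.010313692799364777
0.03 322 0.011353704192154247 -0.011170988119955459 0.01100884820965183
```

```bash
echo '[0.0012,0.0016,0,0,0,0.0012,0.0016,0.008,0,0,0.0012,0.0016,0.014,0,0,0.0012,0.0016,0.018,0,0,0.0012,0.0016,0.020,0,0,0.0012,0.0016,0.022,0,0,0.0012,0.0016,0.0235,0,0,0.0012,0.0016,0.0235,0,0]' | python3 -m pendant
```

```text
t: 6.2
tcp_pos: [0.4731, -0.0809, 0.0937]
tool_rot: [0.979, 0.204, -0.0, -0.0]
force: [0.0, -0.1, 0.1]
finger_gap: 0.237
gripper_force: 59.1
```

```bash
echo '[0,0,0.002,0,0,0,0,0.004,0,0,0,0,0.005,0,0,0,0,0.006,0,0,0,0,0.006,0,0]' | python3 -m pendant
```

```text
t: 6.7
tcp_pos: [0.4731, -0.0809, 0.0877]
tool_rot: [0.979, 0.204, -0.0, -0.0]
force: [-0.8, 0.2, -0.1]
finger_gap: 0.238
gripper_force: 59.1
```

```bash
echo '[0,0,0.003,0,0,0,0,0.006,0,0,0,0,0.009,0,0,0,0,0.011,0,0,0,0,0.012,0,0,0,0,0.0125,0,0,0,0,0.0125,0,0]' | python3 -m pendant
```

```text
t: 7.4
tcp_pos: [0.4732, -0.081, 0.0753]
tool_rot: [0.979, 0.204, -0.0, -0.0]
force: [0.0, -0.1, -0.3]
finger_gap: 0.235
gripper_force: 59.1
```

```bash
echo '[0,0,0.001,0,0,0,0,0.0015,0,0,0,0,0.002,0,0,0,0,0.002,0,0]' | python3 -m pendant; echo '[0,0,0.0005,0,0,0,0,0.0005,0,0,0,0,0.0005,0,0]' | python3 -m pendant
```

```text
t: 7.8
tcp_pos: [0.4732, -0.0809, 0.0733]
tool_rot: [0.979, 0.204, -0.0, -0.0]
force: [-0.4, -0.2, -1.0]
finger_gap: 0.238
gripper_force: 59.1
t: 8.1
tcp_pos: [0.4732, -0.081, 0.0732]
tool_rot: [0.979, 0.204, 0.0, 0.0]
force: [-1.1, 0.7, 4.6]
finger_gap: 0.239
gripper_force: 59.6
```

The pin is home: contact came at TCP z = 0.0732, as expected, with about 5 N of push. Next I'll find the rail's direction and the notch.

```bash
python3 - <<'E'
from h import *
s=sense(); d=eyes.snapshot("wrist"); np.savez("pics/wrist4.npz",**d,tp=s["tcp_pos"],tr=s["tool_rot"]); cv2.imwrite("pics/wrist4.png",d["pixels"][:,:,::-1])
ws={"w2":np.load("pics/wrist2.npz")["W"],"w4":wcloud(d,s)}
for n in("scene","side"): ws[n]=cloud(dict(np.load(f"pics/{n}0.npz")))
for n,W in ws.items():
    P=W.reshape(-1,3);P=P[np.isfinite(P).all(1)]
    B=P[(P[:,2]>.006)&(P[:,2]<.014)&(P[:,0]>.42)&(P[:,0]<.52)&(P[:,1]>-.12)&(P[:,1]<.19)]
    ys=np.arange(-.12,.19,.006);e=[]
    for y in ys:
        b=B[np.abs(B[:,1]-y)<.003]
        if len(b)>8: e.append((y,np.percentile(b[:,0],2)))
    e=np.array(e)
    if len(e)>8:
        k=np.ones(len(e),bool)
        for _ in range(6): c=np.polyfit(e[k,1-1],e[k,1],1); k=abs(np.polyval(c,e[:,0])-e[:,1])<.004
        print(n,"edge dx/dy",c,k.sum(),len(e))
    L=P[(P[:,2]>.104)&(P[:,2]<.114)&(P[:,0]>.53)&(P[:,0]<.62)&(P[:,1]>-.02)&(P[:,1]<.12)]
    S=P[(P[:,2]>.054)&(P[:,2]<.062)&(P[:,0]>.55)&(P[:,0]<.61)&(P[:,1]>-.12)&(P[:,1]<-.05)]
    for nm,q in(("loupe",L),("spec",S)):
        if len(q)>15:
            (a,b),r=cv2.minEnclosingCircle((q[:,:2]*1e3).astype(np.float32)); print(n,nm,len(q),a,b,r,q.mean(0).round(4))
E
```

```text
w2 edge dx/dy [0.05137719 0.44858252] 52 52
w2 spec 977 577.6494140625 -87.15852355957031 15.153868675231934 [ 0.5743 -0.0884  0.0581]
w4 edge dx/dy [0.04731578 0.45032834] 33 38
w4 spec 4502 578.2694091796875 -87.16458892822266 15.433876991271973 [ 0.5776 -0.0864  0.0582]
scene edge dx/dy [0.05031139 0.44551479] 52 52
scene loupe 74 592.1865844726562 60.475914001464844 26.96867561340332 [0.5849 0.061  0.1072]
scene spec 63 576.0123291015625 -87.3017578125 17.341114044189453 [ 0.5733 -0.0879  0.0584]
side edge dx/dy [0.04997144 0.45113404] 34 39
side loupe 71 589.5640869140625 57.0963134765625 21.656633377075195 [0.5864 0.0588 0.1082]
side spec 63 580.0228271484375 -88.8995132446289 16.2845458984375 [ 0.5791 -0.0906  0.0588]
```

View pics/wrist4.png

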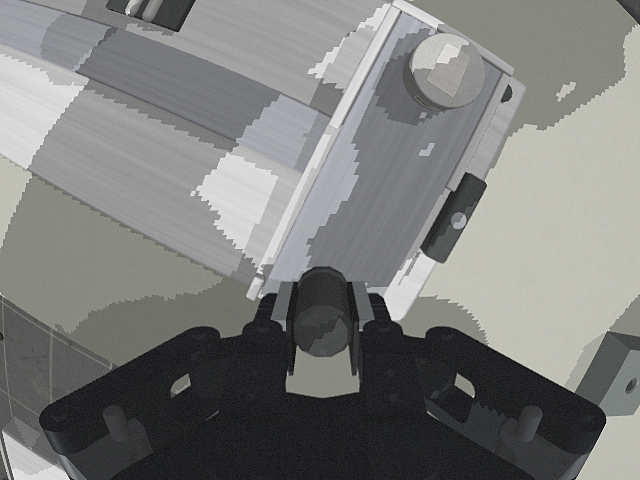

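The wrist view shows the pin seated in the tray. The viewer's bar is at the top left, with its two bright cross ridges near (133,6) and (155,8).

```bash
python3 - <<'E'
from h import *
d=dict(np.load("pics/wrist4.npz")); g=cv2.cvtColor(d["pixels"],cv2.COLOR_RGB2GRAY)
yh=np.array([.05,1,0])/np.hypot(.05,1); xh=np.array([yh[1],-yh[0],0])
m=(g[:30,100:200]>110).astype(np.uint8)
n,l,st,ce=cv2.connectedComponentsWithStats(m)
for u,v in((133,6),(155,8),(144,7)):
    P=ray2plane(d,d["tp"],d["tr"],[(u,v)],.018)[0];print(u,v,g[v-3:v+4:3,u-12:u+13:2].tolist(),P.round(4),"along",(P@yh).round(4))
W=wcloud(d,dict(tcp_pos=d["tp"],tool_rot=d["tr"]))
b=W[0:26,105:200].reshape(-1,3); b=b[np.isfinite(b).all(1)]; y=b@yh
for lo in np.arange(.02,.1,.003):
    q=b[(y>=lo)&(y<lo+.003)]; print(round(lo,3),len(q),q[:,2].max().round(4) if len(q) else "",end="; ")
sp=np.array([.578,-.0872,0]); print("\nspec along",sp@yh,"hole along",np.array([.4732,-.081,0])@yh, "loupe",[np.array(p)@yh for p in((.5849,.061,0),(.5864,.0588,0))])
R=Ro.from_quat(sense()["tool_rot"]).as_matrix(); print("yh in tool",R.T@yh)
E
```

```text
133 6 [[73, 78, 77, 57, 197, 189, 193, 177, 129, 119, 71, 59, 61], [74, 74, 65, 182, 197, 184, 137, 126, 120, 95, 60, 60, 52], [74, 69, 146, 185, 204, 138, 130, 120, 111, 59, 63, 62, 130]] [0.5646 0.0664 0.018 ] along 0.0945
155 8 [[64, 58, 129, 134, 144, 144, 136, 121, 117, 60, 60, 65, 64], [60, 107, 135, 142, 145, 135, 120, 116, 53, 64, 61, 66, 64], [71, 135, 136, 145, 142, 125, 117, 85, 64, 61, 65, 63, 65]] [0.5664 0.0526 0.018 ] along 0.0808
144 7 [[198, 174, 127, 119, 97, 58, 55, 56, 133, 137, 146, 140, 132], [136, 132, 120, 112, 57, 68, 56, 129, 135, 143, 145, 132, 124], [131, 126, 115, 58, 66, 58, 86, 135, 143, 144, 135, 125, 116]] [0.5655 0.0594 0.018 ] along 0.0875
0.02 0 ; 0.023 0 ; 0.026 0 ; 0.029 0 ; 0.032 0 ; 0.035 0 ; 0.038 0 ; 0.041 0 ; 0.044 0 ; 0.047 0 ; 0.05 0 ; 0.053 1 0.0105; 0.056 38 0.0117; 0.059 98 0.0121; 0.062 233 0.0175; 0.065 197 0.0183; 0.068 146 0.0181; 0.071 125 0.0179; 0.074 148 0.0177; 0.077 145 0.0196; 0.08 175 0.0216; 0.083 103 0.0205; 0.086 66 0.0184; 0.089 134 0.0199; 0.092 158 0.0213; 0.095 98 0.0212; 0.098 78 0.0234; 
spec along -0.058227261356578346 hole along -0.05726845911125561 loupe [np.float64(0.0901324048220311), np.float64(0.08801005610191567)]
yh in tool [ 4.45525536e-01 -8.95269225e-01 -1.07204062e-04]
```

```bash
echo '[0.0009,-0.0018,0,0,0,0.0027,-0.0054,0,0,0,0.0045,-0.009,0,0,0,0.0067,-0.0134,0,0,0,0.0089,-0.0179,0,0,0,0.0089,-0.0179,0,0,0]' | python3 -m pendant
```

```text
t: 8.75
tcp_pos: [0.4742, -0.0605, 0.0731]
tool_rot: [0.979, 0.205, 0.0, -0.0]
force: [-0.6, 2.2, 5.5]
finger_gap: 0.236
gripper_force: 59.8
```

```bash
echo '[0.0022,-0.0045,0,0,0,0.0067,-0.0134,0,0,0,0.0112,-0.0224,0,0,0,0.0156,-0.0313,0,0,0,0.0201,-0.0403,0,0,0,0.0245,-0.0492,0,0,0,0.029,-0.0582,0,0,0,0.0334,-0.0671,0,0,0,0.0379,-0.0761,0,0,0,0.0414,-0.0832,0,0,0,0.0437,-0.0877,0,0,0,0.0446,-0.0895,0,0,0,0.0446,-0.0895,0,0,0,0.0446,-0.0895,0,0,0]' | python3 -m pendant
python3 - <<'E'
from h import *
s=sense(); d=eyes.snapshot("wrist"); np.savez("pics/wrist5.npz",**d,tp=s["tcp_pos"],tr=s["tool_rot"]); cv2.imwrite("pics/wrist5.png",d["pixels"][:,:,::-1]); print(s["tcp_pos"],s["force"])
E
```

```text
t: 10.15
tcp_pos: [0.4794, 0.0392, 0.0731]
tool_rot: [0.979, 0.204, 0.0, -0.0]
force: [-0.7, 1.9, 4.8]
finger_gap: 0.245
gripper_force: 59.7
[0.47935679 0.03924093 0.07313648] [-0.72972712  1.93518003  4.76650032]
```

View pics/wrist5.png

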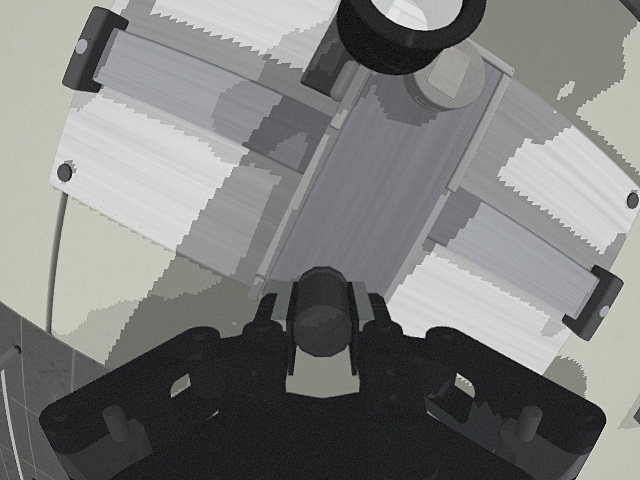

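The carriage followed and is now at about 0.120 of travel. The specimen, at (445,75), is approaching the loupe at (410,30). Now I'll go slowly and watch the force along the rail.

```bash
echo '[0.0022,-0.0045,0,0,0,0.0036,-0.0072,0,0,0,0.0045,-0.009,0,0,0,0.0045,-0.009,0,0,0]' | python3 -m pendant | egrep 'tcp|force:'
for i in 1 2; do echo '[0.0004,-0.0009,0,0,0,0.0009,-0.0018,0,0,0,0.0009,-0.0018,0,0,0]' | python3 -m pendant | egrep 'tcp|force:' ; done
```

```text
tcp_pos: [0.4799, 0.0491, 0.0731]
force: [-0.2, 0.4, 5.1]
gripper_force: 59.7
tcp_pos: [0.4799, 0.0508, 0.0731]
force: [-0.1, -0.2, 5.4]
gripper_force: 59.7
tcp_pos: [0.4801, 0.0528, 0.0731]
force: [-2.1, -0.9, 5.0]
gripper_force: 59.7
```

```bash
echo '[0.0004,-0.0009,0,0,0,0.0004,-0.0009,0,0,0]' | python3 -m pendant | egrep 'tcp|^force:'; echo '[0.0004,-0.0009,0,0,0,0.0004,-0.0009,0,0,0]' | python3 -m pendant | egrep 'tcp|^force:'; echo '[0.0004,-0.0009,0,0,0,0.0004,-0.0009,0,0,0]' | python3 -m pendant | egrep 'tcp|^force:'; echo '[0.0004,-0.0009,0,0,0,0.0004,-0.0009,0,0,0]' | python3 -m pendant | egrep 'tcp|^force:'
```

```text
tcp_pos: [0.4801, 0.0538, 0.0731]
force: [-1.7, -0.8, 4.8]
tcp_pos: [0.4801, 0.0548, 0.0731]
force: [-0.9, -1.3, 5.0]
tcp_pos: [0.4802, 0.0556, 0.0731]
force: [-0.9, -1.4, 4.9]
tcp_pos: [0.4803, 0.0563, 0.0732]
force: [-1.1, -2.9, 6.1]
```

```bash
echo '[0.0004,-0.0009,0,0,0,0.0004,-0.0009,0,0,0]' | python3 -m pendant | egrep 'tcp|^force:'; echo '[0.0004,-0.0009,0,0,0,0.0004,-0.0009,0,0,0]' | python3 -m pendant | egrep 'tcp|^force:'; echo '[0.0004,-0.0009,0,0,0,0.0004,-0.0009,0,0,0]' | python3 -m pendant | egrep 'tcp|^force:'
```

```text
tcp_pos: [0.4804, 0.0569, 0.0732]
force: [-1.5, -5.7, 4.9]
tcp_pos: [0.4805, 0.0573, 0.0732]
force: [-1.1, -6.9, 4.8]
tcp_pos: [0.4805, 0.0577, 0.0732]
force: [-1.8, -10.8, 5.9]
```

```bash
echo '[0.0004,-0.0009,0,0,0,0.0004,-0.0009,0,0,0]' | python3 -m pendant | egrep 'tcp|^force:'; echo '[0.0004,-0.0009,0,0,0,0.0004,-0.0009,0,0,0]' | python3 -m pendant | egrep 'tcp|^force:'
```

```text
tcp_pos: [0.4806, 0.0587, 0.0732]
force: [-0.9, -8.9, 6.0]
tcp_pos: [0.4806, 0.0606, 0.0732]
force: [-1.1, -4.2, 5.4]
```

```bash
python3 - <<'E'
from h import *
s=sense(); d=eyes.snapshot("wrist")
yh=np.array([.05,1,0])/np.hypot(.05,1); W=wcloud(d,s).reshape(-1,3); P=W[np.isfinite(W).all(1)]
S=P[(P[:,2]>.0565)&(P[:,2]<.060)&(P[:,0]>.55)&(P[:,0]<.61)&(P[:,1]>.0)&(P[:,1]<.10)]
print(len(S),((S@yh).max()+(S@yh).min())/2,"ptp",np.ptp(S@yh), (s["tcp_pos"]-np.array([.4732,-.081,0]))[:2]@yh[:2])
E
```

```text
123 0.07634138473494065 ptp 0.015912223820518642 0.141758581999853
```

```bash
echo '[0.0004,-0.0009,0,0,0,0.0004,-0.0009,0,0,0,0.0004,-0.0009,0,0,0]' | python3 -m pendant | egrep 'tcp|^force:'; echo '[0.0004,-0.0009,0,0,0,0.0004,-0.0009,0,0,0,0.0004,-0.0009,0,0,0]' | python3 -m pendant | egrep 'tcp|^force:'
```

```text
tcp_pos: [0.4806, 0.0623, 0.0732]
force: [-0.8, -3.3, 5.5]
tcp_pos: [0.4807, 0.0639, 0.0732]
force: [0.2, 0.2, 5.2]
```

```bash
cat > rel.py <<'E'
from h import *
yh=np.array([.05,1,0])/np.hypot(.05,1); xh=np.array([yh[1],-yh[0],0])
def rel(d,tp,tr):
    W=wcloud(d,dict(tcp_pos=tp,tool_rot=tr)).reshape(-1,3); P=W[np.isfinite(W).all(1)]; a=(P-tp)@yh; b=(P-tp)@xh
    o=[]
    for lo,hi in((.03,.045),(.045,.06),(.06,.075)):
        q=a[(b>lo)&(b<hi)&(P[:,2]>.032)&(P[:,2]<.044)&(abs(a)<.05)]; o+= [np.percentile(q,.5),np.percentile(q,99.5)]
    return np.array(o)*1e3
for n in(4,5):
    d=dict(np.load(f"pics/wrist{n}.npz")); print(n,rel(d,d["tp"],d["tr"]).round(1),d["tp"]@yh)
s=sense(); d=eyes.snapshot("wrist"); r=rel(d,s["tcp_pos"],s["tool_rot"]); print("now",r.round(1),s["tcp_pos"]@yh,s["force"]); 
np.savez("pics/wrist6.npz",**d,tp=s["tcp_pos"],tr=s["tool_rot"]); cv2.imwrite("pics/wrist6.png",d["pixels"][:,:,::-1])
E
python3 rel.py
```

```text
4 [-46.7  29.8 -46.7  29.7 -46.6  29.8] -0.05722280410829441
5 [-31.9  29.4 -31.9  29.5 -31.6  29.6] 0.06312990396157628
now [-32.4  28.8 -32.5  28.9 -32.2  29. ] 0.08778130474968296 [0.17531211 0.19500831 5.2326923 ]
```

View pics/wrist6.png

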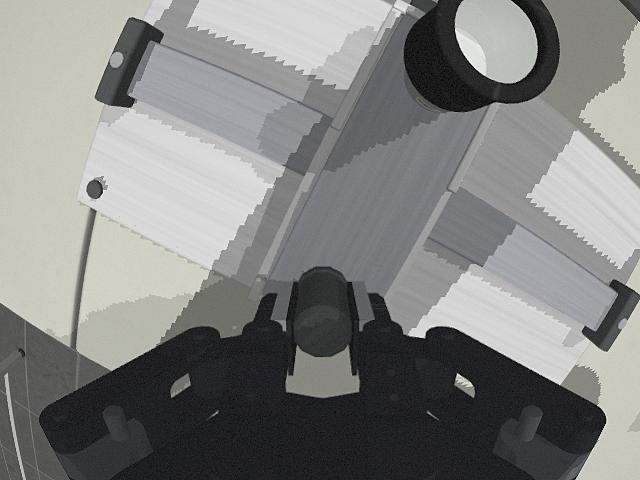

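The specimen is now almost hidden under the loupe at (480,50), and the resisting force has gone. I'll creep on in small steps to find the middle of the notch.

```bash
echo '[0.0003,-0.0006,0,0,0,0.0003,-0.0006,0,0,0,0.0003,-0.0006,0,0,0]' | python3 -m pendant | egrep 'tcp|^force:'; python3 rel.py|tail -1;  echo '[0.0003,-0.0006,0,0,0,0.0003,-0.0006,0,0,0,0.0003,-0.0006,0,0,0]' | python3 -m pendant | egrep 'tcp|^force:'; python3 rel.py | tail -1
```

```text
tcp_pos: [0.4807, 0.0645, 0.0732]
force: [0.9, -0.7, 5.4]
now [-32.5  28.8 -32.6  28.8 -32.2  29. ] 0.08842338991874449 [ 0.86157315 -0.71782866  5.43654613]
tcp_pos: [0.4807, 0.0653, 0.0731]
force: [-0.9, -0.3, 4.2]
now [-32.5  28.8 -32.5  28.9 -32.2  29. ] 0.08925120968053996 [-0.88005639 -0.33084634  4.21987803]
```

```bash
echo '[0.0002,-0.0005,0,0,0,0.0002,-0.0005,0,0,0,0.0002,-0.0005,0,0,0]' | python3 -m pendant | egrep 'tcp|^force:'; echo '[0,0,0,0,0,0,0,0,0,0]' | python3 -m pendant | egrep 'tcp|^force:'; echo '[0.0002,-0.0005,0,0,0,0.0002,-0.0005,0,0,0,0.0002,-0.0005,0,0,0]' | python3 -m pendant | egrep 'tcp|^force:';echo '[0,0,0,0,0,0,0,0,0,0]' | python3 -m pendant | egrep 'tcp|^force:'; python3 rel.py | tail -1
```

```text
tcp_pos: [0.4807, 0.066, 0.0731]
force: [-0.5, 0.3, 5.5]
tcp_pos: [0.4807, 0.066, 0.0731]
force: [0.2, -0.3, 5.1]
tcp_pos: [0.4807, 0.0666, 0.0731]
force: [0.8, 1.8, 5.3]
tcp_pos: [0.4808, 0.0666, 0.0732]
force: [0.8, 1.0, 5.8]
now [-32.5  29.  -32.6  28.9 -32.1  29. ] 0.090492024119881 [0.78675668 0.99624939 5.83433167]
```

```bash
echo '[0.0002,-0.0005,0,0,0,0.0002,-0.0005,0,0,0,0.0002,-0.0005,0,0,0,0.0002,-0.0005,0,0,0]' | python3 -m pendant | egrep 'tcp|^force:'; echo '[0.0002,-0.0005,0,0,0,0.0002,-0.0005,0,0,0,0.0002,-0.0005,0,0,0,0.0002,-0.0005,0,0,0]' | python3 -m pendant | egrep 'tcp|^force:'; python3 rel.py | tail -1
```

```text
tcp_pos: [0.4808, 0.0669, 0.0732]
force: [-0.5, 0.0, 4.9]
tcp_pos: [0.4808, 0.0673, 0.0732]
force: [0.5, -0.1, 3.5]
now [-32.6  28.8 -32.5  28.9 -32.1  29. ] 0.09123081947358008 [ 0.53197749 -0.1493594   3.53524338]
```

```bash
python3 - <<'E'
from h import *
from scipy.optimize import least_squares
yh=np.array([.05,1,0])/np.hypot(.05,1); xh=np.array([yh[1],-yh[0],0])
s=sense(); d=eyes.snapshot("wrist"); W=wcloud(d,s); g=d["pixels"].max(2)
cv2.imwrite("pics/wrist7.png",d["pixels"][:,:,::-1])
m=(W[...,2]>.1055)&(W[...,2]<.112)&(W[...,0]>.53); m[:2]=0
print(m.sum(),np.nanmedian(W[m][:,2]))
c=max(cv2.findContours(m.astype(np.uint8),cv2.RETR_EXTERNAL,cv2.CHAIN_APPROX_NONE)[0],key=len)[:,0]
h=cv2.convexHull(c)[:,0]; h=h[h[:,1]>4]
P=ray2plane(d,s["tcp_pos"],s["tool_rot"],h,.108)
f=least_squares(lambda p:np.hypot(P[:,0]-p[0],P[:,1]-p[1])-p[2],[.585,.06,.0185],loss="soft_l1",f_scale=.001)
print("loupe",f.x,np.abs(f.fun).max(),"along",f.x[:2]@yh[:2],"across",f.x[:2]@xh[:2], "tcp along",s["tcp_pos"]@yh,s["force"])
E
python3 rel.py | tail -1
```

```text
6190 0.10788220731268
loupe [0.58531487 0.06105574 0.01835978] 0.00032890106746615716 along 0.09020879525835308 across 0.5815356196906112 tcp along 0.09124239100093604 [ 0.70315689 -0.1468664   5.59973124]
now [-32.5  28.8 -32.5  28.9 -32.2  29. ] 0.09123548836077276 [ 0.02396156 -0.58743604  4.43587392]
```

The loupe's axis is at 0.0902 along the rail and the carriage's centre at about 0.0894, so there's just under 1 mm to go.

```bash
echo '[0.0002,-0.0005,0,0,0,0.0002,-0.0005,0,0,0,0.0002,-0.0005,0,0,0,0.0002,-0.0005,0,0,0]' | python3 -m pendant | egrep 'tcp|^force:'; echo '[0.0002,-0.0005,0,0,0,0.0002,-0.0005,0,0,0,0.0002,-0.0005,0,0,0,0.0002,-0.0005,0,0,0]' | python3 -m pendant | egrep 'tcp|^force:'; echo '[0,0,0,0,0,0,0,0,0,0,0,0,0,0,0]' | python3 -m pendant | egrep 'tcp|^force:'; python3 rel.py | tail -1
```

```text
tcp_pos: [0.4808, 0.0677, 0.0731]
force: [0.2, -0.2, 4.7]
tcp_pos: [0.4809, 0.0681, 0.0732]
force: [-0.7, -1.6, 5.2]
tcp_pos: [0.4809, 0.0681, 0.0732]
force: [0.0, -2.6, 4.9]
now [-32.6  28.8 -32.5  28.8 -32.2  29. ] 0.09200146382216587 [ 0.00688161 -2.55574545  4.87414099]
```

```bash
echo '[-0.0001,0.0003,0,0,0,-0.0001,0.0003,0,0,0,-0.0001,0.0003,0,0,0,-0.0001,0.0003,0,0,0,-0.0001,0.0003,0,0,0]' | python3 -m pendant ; python3 rel.py | tail -1
```

```text
t: 18.05
tcp_pos: [0.4808, 0.068, 0.0731]
tool_rot: [0.979, 0.204, 0.001, 0.0]
force: [0.7, -1.3, 5.2]
finger_gap: 0.238
gripper_force: 59.8
now [-32.5  28.8 -32.5  28.9 -32.2  29. ] 0.09195044154242368 [ 0.68102669 -1.31096417  5.22002   ]
```

The force is down to friction level, the carriage's centre (0.0902) is under the loupe's axis (0.0902), and the pin is home and still gripped. Handing in.

```bash
python3 -c "
from station import job
print(job.sign_off())"
```

```text
the job is handed in; nothing more can be done
None
```

I handed the job in at about 18 s: the pin is fully home through tray and carriage, the carriage sits in the notch within about 1 mm of the loupe's axis by my camera and force readings (I had no direct signal of the click), and the gripper still holds the knob.

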